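Roll a round bar into the V-block and set it against the end stop

TASK

Roll the thick aluminium round bar along the bench, by pushing on its side with the fingers, up the ramp of the V-block until it drops into the V; then push it endways along the V until its end is up against the end stop, and leave it there. Do not pick the bar up or carry it, and leave the other things on the bench where they are.

Things in the scene. Friction and masses are not known exactly. Their poses are not given: they have to be found in the camera images.
- bar: Thick solid smooth smooth aluminium round bar, 48 mm diameter, 150 mm long, about 0.6 kg, lying on its side, free to roll. Origin at its centre, 24 mm above the bench at the start; own y axis along the bar, x and z turn as it rolls. Starts before the ramp's foot, 150-200 mm from the V, up to 0.2 rad out of parallel with it, and 25-50 mm further from the end stop than it must finally be.
- vblock: Plain steel V-block with entry ramp, fixed. Origin at bench level under the V's bottom line; z up; y along the V towards the end stop; x the way the bar rolls in. In mm: ramp from the bench at x=-100 up to a 12.4 high lip at x=-18; V falls to z=2 at x=0, rises at 30 deg to a fence, face at x=38, 50 high, ending at x=56. All run from y=-90 (open end) to the stop at y=75.
- seat (a point): Where the bar's centre must finally be: on the V line, 30 mm above the bench, at x=0, y=0 of the V-block, with the bar's axis along the V and its end on the stop. A bar in the V slides along it against friction of a few newtons.
- stop (a point): End stop of the V-block: middle of its inner face (V line, 30 mm above the bench, y=75 mm of the V-block). A fixed plate 12 mm thick, 52 mm high, from x=-30 to 56 mm, square to the V.
- jar: Bystander: glass jar with steel lid, 60 mm diameter, 70 mm high, origin under its centre.
- coupling: Bystander: brass pipe coupling standing on end, 46 mm diameter, 45 mm high, origin under its centre.
- offcut: Bystander: thin steel round offcut standing on end, 25 mm diameter, 60 mm high, origin under its centre.
- hammer: Bystander: hammer lying behind the fence, 260 mm long along its x axis, head at +x, origin mid-length.
- screwdriver: Bystander: screwdriver lying on the bench, about 200 mm long along its x axis.
- tape: Bystander: tape measure, 65 x 34 x 62 mm high, origin under its centre.
- packing: Bystander: small wooden packing block, 90 x 45 x 30 mm high, origin under its centre.
Not all that is in view belongs to the job. Of the things like the bar, leave any that is black or green; of the rest the larger one is meant.

How it is judged:
By the outcome, as a careful person would: the job done as asked, in the order asked, and still so for the second after the job is handed in, with the robot touching nothing.
It also fails if it takes over 58 s, if anything falls off the work surface, if the arm or the gripper's body presses on something with over 40 N, if the wrist force passes 120 N, or if a joint passes its speed limit or range.

ROBOT

A 6-joint arm with a two-finger parallel gripper is mounted at the origin on the work surface. World frame = base frame: x ahead of the robot, y to its left, z up, the work surface at z = 0. Lengths are in m, angles in rad, forces in N, time in s.
With the tool pointing down it reaches from about 0.275 to 0.725 m from the base axis. Payload 15.9 kg.
Tool frame: the origin (TCP) lies midway between the tips of the shut fingers; the grasp point (between the pads) lies 19 mm behind it; x points along the fingers, z is the direction in which the jaws open and shut, and the axes are right-handed (so a half turn about x gives the same grasp; the last joint's range is limited). The gripper opens to 85 mm and grips with 20 to 120 N. Pads are 22 mm wide; open, the fingers measure 114 mm over their backs; the gripper's body (76 mm by 85 mm) begins 54 mm behind the grasp point. The pads swing forward as they close: fully open they stand 13 mm farther back than shut.
Start: joints at [0, 0.213, -0.034, 1.323, 0, 1.571], TCP at [0.5, -0, 0.231] pointing down, gripper open.
Joint ranges: [-2.98, 2.98], [-0.74, 1.72], [-1.14, 1.35], [-2.1, 2.04], [-1.57, 1.44], [-3.14, 3.14]. Speed limits (rad/s): [1.89, 1.89, 2.39, 2.57, 3.14, 3.14].

INTERFACE

Orientations are given as a unit quaternion [x, y, z, w].
In Python, from cell import manip, cams, ticket gives the robot as it stands. The module is installed in compiled form; this text tells all that it offers.
- The arm moves only by the shell command python3 -m creep 'ROWS'. ROWS is JSON, a list of rows, each an object with "xyz": the shift along the tool's x, y, z in m, a list of three; "turn": the turn about the tool's x in degrees; "fingers": the opening, from 0 (shut) to 1 (fully open). In form: [{"xyz": [x, y, z], "turn": turn, "fingers": fingers}, ...]. A call has 1 to 10 rows; each row is the pose to reach, as a shift and turn from the pose commanded when the call began, along the tool's axes at that moment; what a row does not reach only later rows make up. A row lasts 1/8 s, in which the tool goes at most 62.5 mm and 10.7 degrees, less where a joint would pass 70% of its speed; a pose out of reach is approached as far as the arm can. A call with a gripper value outside its range is refused whole. The fingers move at their own pace and stop on an object; the grip force is fixed at half the most. Time passes only in rows, so rows that repeat a pose let the fingers close. It gives the time, the measured TCP pose, the force and the opening at its end, in the units of the state.
- manip.get_obs(): the state, without advancing time (a new reading comes with each control period).
- cams.snapshot(name): name is "scene" or "side" or "wrist"; returns (picture, depth): 384x512x3 uint8, red, green, blue; 384x512 float32, m along the optical axis (not along the pixel's ray), 0 where there is no reading.
- cams.camera_params(name): a dict with "vertical_fov" (degrees; the focal length in pixels is half the picture's height over the tangent of half this angle, whatever the lens; pixels are square), "cx", "cy" (the principal point, pixels), "R" (3x3) and "t" (3): a world point X has camera coordinates R X + t. Camera axes: x right, y down, z forward; pixel columns grow to the right and rows downward; lengths in m; the calibration is good to about 2 mm. A picture is of the moment at which its call begins: read the wrist's pose just before it. camera_params takes no time and is no camera call; for the wrist camera it gives the pose at the moment of the call.
- ticket.sign_off(): hands the job in, once; it reports no verdict.
The state is a dict: "t": time; "qpos": joint angles; "qvel": joint speeds; "joint_torque": joint torques, N m; "eef_pos": TCP position; "eef_rot": TCP orientation; "contact_force": force on the tool from outside, world axes, zero at the start; "ft_torque": the same for the moment, N m; "opening": finger opening in m.
Only numpy, scipy, OpenCV 4.12 (cv2) and the standard library are available. Lean on these libraries where they do the work, as an engineer would, in place of code of your own. Each camera call takes 0.05 s, during which the arm holds its last target. There are 200 camera calls.

## Working session

There is one attempt and no reset: what is moved stays moved. The work goes in short steps, Python scripts to look and compute and a shell command to move; the robot and the scene stay as the last step left them, time stands still between calls to the robot, and variables do not carry over. Pictures are saved under pics/ and viewed, about 8 in all and at most 12, crops included, and the job is handed in when it is done.

```bash
mkdir -p pics; cat > h.py <<'E'
import numpy as np, cv2
from cell import manip, cams, ticket
def snap(n):
    p=cams.camera_params(n); im,d=cams.snapshot(n); return im,d,p
def cloud(d,p):
    f=d.shape[0]/2/np.tan(np.radians(p['vertical_fov'])/2)
    v,u=np.mgrid[:d.shape[0],:d.shape[1]]
    X=np.stack([(u-p['cx'])/f*d,(v-p['cy'])/f*d,d],-1)
    return (X-np.array(p['t']))@np.array(p['R'])
E
python3 - <<'E'
from h import *
ims=[]
for n in ['scene','side']:
    im,d,p=snap(n); np.savez(f'/tmp/{n}.npz',im=im,d=d,W=cloud(d,p)); print(n,p,(d==0).mean())
    cv2.imwrite(f'pics/{n}0.png',cv2.cvtColor(im,cv2.COLOR_RGB2BGR))
o=manip.get_obs(); print(o)
E
```

```text
scene {'vertical_fov': 48.11569010833354, 'cx': 253.8969935754425, 'cy': 186.43901585381985, 'R': array([[ 0.27616801,  0.96110889,  0.00096726],
       [ 0.62622381, -0.17917746, -0.75877479],
       [-0.72909188,  0.21015505, -0.65135235]]), 't': array([-0.15220289, -0.31189368,  1.45640331])} 0.004063924153645833
side {'vertical_fov': 52.497204719524845, 'cx': 262.41866606652934, 'cy': 196.84995345367702, 'R': array([[-0.98195046, -0.18875206, -0.01208107],
       [-0.12125919,  0.67727662, -0.725667  ],
       [ 0.14515337, -0.7111041 , -0.68794001]]), 't': array([0.5656977 , 0.12207747, 0.8565459 ])} 0.0038045247395833335
{'t': 0.1, 'qpos': array([ 3.22968314e-06,  2.13337886e-01, -3.49730387e-02,  1.32349269e+00,
       -4.52205761e-06,  1.57081355e+00]), 'qvel': array([-0.00047333, -0.00225587, -0.00032994, -0.00112032,  0.001312  ,
       -0.00011902]), 'joint_torque': array([ 1.52238292e-03, -6.87242889e+01,  4.87808239e+01,  1.21537212e-02,
        1.43833854e-04,  5.94535322e-06]), 'eef_pos': array([4.99703997e-01, 1.86724193e-07, 2.30859435e-01]), 'eef_rot': array([ 3.34573466e-06,  7.07462822e-01, -6.55059728e-06,  7.06750561e-01]), 'contact_force': array([ 0.71305224,  0.5006098 , -0.25808075]), 'ft_torque': array([ 0.01708446,  0.06359865, -0.01609788]), 'opening': 0.08537237708674004}
```

View pics/scene0.png

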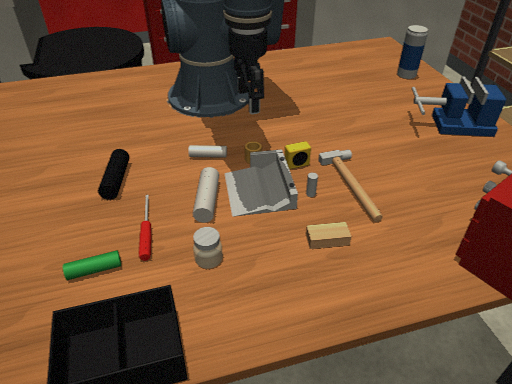

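View pics/side0.png

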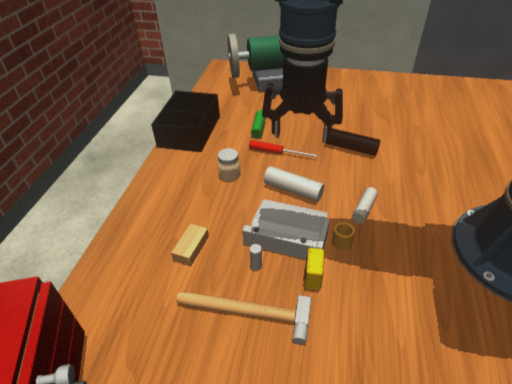

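The scene view shows the aluminium bar at about (206,195), the V-block at (262,185) with its fence on the right and its stop towards the robot, and the jar at (207,247). The thinner bar at (207,152) is a decoy. In the side view the bar is at (293,184) and the V-block at (290,228). Next I'll work out the poses.

```bash
cat > fit.py <<'E'
from h import *
def load(): 
    P=[];C=[]
    for n in ['scene','side']:
        z=np.load(f'/tmp/{n}.npz'); P.append(z['W'].reshape(-1,3)); C.append(z['im'].reshape(-1,3))
    return P,C
E
python3 - <<'E'
from fit import *
P,C=load()
# per-camera height map top view
for i,n in enumerate(['scene','side']):
    p=P[i]; m=(p[:,0]>.25)&(p[:,0]<.8)&(p[:,1]>-.35)&(p[:,1]<.35)&(p[:,2]<.12)
    q=p[m];c=C[i][m]
    print(n,'bench z',np.median(q[:,2]))
    S=1000; im=np.zeros((560,700,3),np.uint8)
    o=np.argsort(q[:,2]); q=q[o];c=c[o]
    r=((.8-q[:,0])*S).astype(int); k=((.35-q[:,1])*S).astype(int)
    g=np.clip(q[:,2]*255/.06,0,255).astype(np.uint8)
    col=cv2.applyColorMap(g[:,None],cv2.COLORMAP_JET)[:,0]
    for a,b,cc in zip(r,k,col): cv2.circle(im,(int(b),int(a)),1,tuple(int(x) for x in cc),-1)
    for x in range(100): 
        pass
    for t in range(0,700,100): cv2.putText(im,f'{.35-t/1000:.2f}',(t,555),0,.4,(255,255,255))
    for t in range(0,560,100): cv2.putText(im,f'{.8-t/1000:.2f}',(0,t+10),0,.4,(255,255,255))
    cv2.imwrite(f'pics/top_{n}.png',im)
a=cv2.imread('pics/top_scene.png');b=cv2.imread('pics/top_side.png')
cv2.imwrite('pics/top.png',cv2.resize(np.vstack([a,b])[:, :],(375,600)))
E
```

```text
scene bench z -0.00038090674941177117
side bench z 0.0009291031731367185
```

View pics/top_side.png

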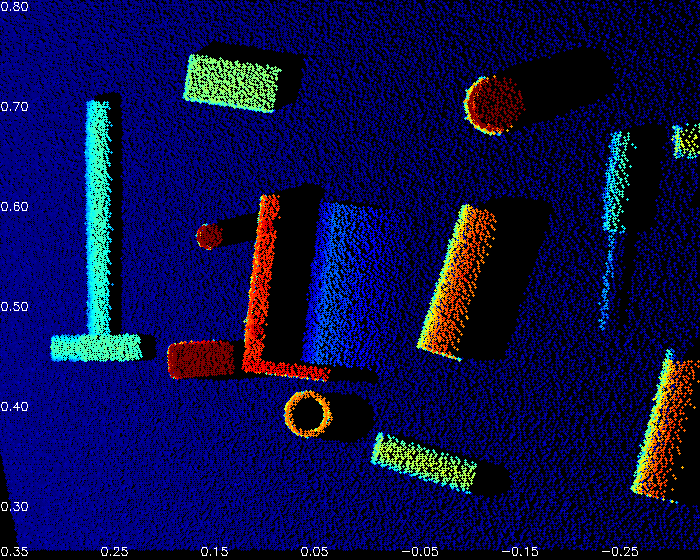

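```bash
cat >> fit.py <<'E'
from scipy.optimize import minimize, least_squares
def hgt(x,y):
    h=np.where(x<-100,0,np.where(x<-18,(x+100)/82*12.4,np.where(x<0,2-x*10.4/18,np.where(x<38,2+x*np.tan(np.pi/6),np.where(x<56,50,0)))))
    h=np.where((y<-90)|(y>75),0,h)
    return np.where((y>75)&(y<87)&(x>-30)&(x<56),52,h)
def local(p,o,a): # block frame, mm ; a = yaw of block x axis
    d=(p[:,:2]-o)*1000; c,s=np.cos(a),np.sin(a)
    return d[:,0]*c+d[:,1]*s, -d[:,0]*s+d[:,1]*c
def fitblock(p,g):
    def cost(v):
        x,y=local(p,v[:2],v[2]); r=p[:,2]*1000-hgt(x,y); return np.mean(np.minimum(np.abs(r),12))
    best=None
    for da in (0,.03,-.03):
        r=minimize(cost,np.array(g)+[0,0,da],method='Nelder-Mead',options=dict(initial_simplex=np.array(g)+[0,0,da]+np.array([[0,0,0],[.01,0,0],[0,.01,0],[0,0,.08]]),xatol=1e-5,fatol=1e-5))
        if best is None or r.fun<best.fun: best=r
    return best.x,best.fun
def fitcyl(p,c0,a0,z0=None,L=.15,R=.024):
    # returns cx,cy,cz, yaw of axis ; axis horizontal
    c=np.array([c0[0],c0[1],z0 or .024]);a=a0
    for _ in range(4):
        u=np.array([np.cos(a),np.sin(a)]);n=np.array([-u[1],u[0]])
        d=p[:,:2]-c[:2]; t=d@u; s=d@n
        m=(abs(t)<L/2+.02)&(abs(s)<R+.004)&(abs(np.hypot(s,p[:,2]-c[2])-R)<.006)&(p[:,2]>c[2]-.01)
        q=p[m]
        def f(v):
            uu=np.array([np.cos(v[2]),np.sin(v[2])]); nn=np.array([-uu[1],uu[0]])
            s=(q[:,:2]-c[:2])@nn-v[0]; return np.hypot(s,q[:,2]-v[1])-R
        r=least_squares(f,[0,c[2],a],loss='soft_l1',f_scale=.002)
        a=r.x[2]; u=np.array([np.cos(a),np.sin(a)]); n=np.array([-u[1],u[0]])
        t=(q[:,:2]-c[:2])@u; lo,hi=np.percentile(t,[.7,99.3])
        c=np.array([*(c[:2]+n*r.x[0]+u*(lo+hi)/2),r.x[1]])
    return c,a,hi-lo,len(q)
E
python3 - <<'E'
from fit import *
P,C=load()
for i in (0,1,2):
    p=np.vstack(P) if i==2 else P[i]
    m=(p[:,0]>.4)&(p[:,0]<.64)&(p[:,1]>-.035)&(p[:,1]<.135)&(p[:,2]>-.02)&(p[:,2]<.1)
    v,f=fitblock(p[m],[.525,.06,np.pi/2-.1]); print('block',v.round(4),round(f,2))
    c,a,l,n=fitcyl(p,[.525,-.1],.0-.25); print('cyl',c.round(4),round(a,4),round(l,4),n, 'in block', [round(float(k[0]),1) for k in local(c[None],v[:2],v[2])],'rel ang deg',np.degrees(a-(v[2]+np.pi/2)+np.pi).round(2))
E
```

```text
block [0.5109 0.0441 1.4545] 3.28
cyl [ 0.5226 -0.1125  0.0227] -0.3072 0.1493 881 in block [-154.2, -29.8] rel ang deg -10.94
block [0.5092 0.0423 1.4589] 3.21
cyl [ 0.5164 -0.114   0.0246] -0.3117 0.1479 1038 in block [-154.5, -24.6] rel ang deg -11.45
block [0.5098 0.0428 1.4631] 3.33
cyl [ 0.5196 -0.1135  0.0235] -0.307 0.1532 1925 in block [-154.4, -26.5] rel ang deg -11.42
```

```bash
python3 -m creep '[{"xyz":[0,-0.05,0],"turn":8,"fingers":1},{"xyz":[0,-0.10,0],"turn":17.6,"fingers":1},{"xyz":[0.03,-0.15,0.002],"turn":17.6,"fingers":1},{"xyz":[0.08,-0.166,0.002],"turn":17.6,"fingers":1},{"xyz":[0.13,-0.166,0.002],"turn":17.6,"fingers":1},{"xyz":[0.17,-0.166,0.002],"turn":17.6,"fingers":1},{"xyz":[0.20,-0.166,0.002],"turn":17.6,"fingers":1},{"xyz":[0.215,-0.166,0.002],"turn":17.6,"fingers":1},{"xyz":[0.222,-0.166,0.002],"turn":17.6,"fingers":1},{"xyz":[0.222,-0.166,0.002],"turn":17.6,"fingers":1}]'
cat > st.py <<'E'
# state of bar and tool in block frame (mm, deg)
from fit import *
import sys
from scipy.spatial.transform import Rotation as Rn
B=np.array([.5100,.0432]);BA=1.459
def main(tag=None,g=None):
    g=g or list(map(float,open('/tmp/bar').read().split()))
    o=manip.get_obs(); Ps=[]
    for n in ['scene','side']:
        im,d,p=snap(n); W=cloud(d,p); Ps.append(W.reshape(-1,3))
        if tag: cv2.imwrite(f'pics/{tag}_{n}.png',cv2.resize(cv2.cvtColor(im,cv2.COLOR_RGB2BGR)[90:290,150:420],None,fx=2.5,fy=2.5))
        np.savez(f'/tmp/{n}.npz',im=im,d=d,W=W)
    for n,p in zip(['scene','side','both'],Ps+[np.vstack(Ps)]):
        c,a,l,k=fitcyl(p,g[:2],g[3],g[2])
        x,y=local(c[None],B,BA); print(n,'bar x,y %.1f %.1f z %.1f L %.1f n %d ang %.2f'%(x[0],y[0],c[2]*1e3,l*1e3,k,np.degrees(a-BA+np.pi/2)),'world',c.round(4))
    open('/tmp/bar','w').write(f'{c[0]} {c[1]} {c[2]} {a}')
    R=Rn.from_quat(o['eef_rot']).as_matrix(); x,y=local(o['eef_pos'][None],B,BA)
    zt=R[:,2]; print('t %.2f'%o['t'],'tcp',x.round(1),y.round(1),'z %.1f'%(o['eef_pos'][2]*1e3),'world',o['eef_pos'].round(4),'toolz ang vs block %.2f'%np.degrees(np.arctan2(zt[1],zt[0])-BA+np.pi/2),'F',o['contact_force'].round(1),'open',round(o['opening'],4))
if __name__=='__main__': main(sys.argv[1] if len(sys.argv)>1 else None)
E
echo ".5196 -.1135 .024 -.31" >/tmp/bar; python3 st.py a
```

```text
t: 1.35
eef_pos: [0.5023, -0.1661, 0.0097]
eef_rot: [0.108, 0.699, -0.108, 0.699]
contact_force: [1.0, -0.2, 0.8]
opening: 0.0855
scene bar x,y -153.3 -29.3 z 22.8 L 150.4 n 881 ang -11.21 world [ 0.522  -0.1124  0.0228]
side bar x,y -155.5 -24.0 z 24.4 L 147.8 n 1040 ang -11.24 world [ 0.5165 -0.114   0.0244]
both bar x,y -154.8 -27.0 z 23.5 L 153.1 n 1920 ang -11.02 world [ 0.5196 -0.1136  0.0235]
t 1.35 tcp [-208.8] [-15.7] z 9.7 world [ 0.5023 -0.1661  0.0097] toolz ang vs block -11.19 F [ 1.  -0.2  0.8] open 0.0855
```

View pics/a_side.png

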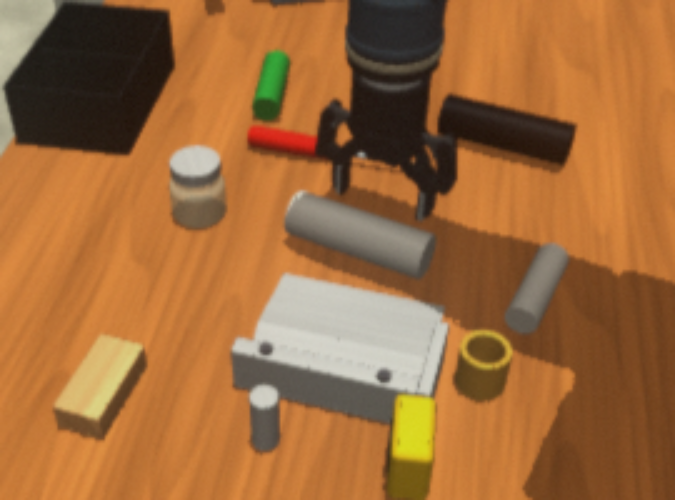

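The side view shows the open fingers, at about (340,185) and (425,210), standing behind the bar and parallel to it, with clear space around them. I'll lower slightly and start the push, squaring the bar to the V as it rolls.

```bash
python3 -m creep '[{"xyz":[0.004,0.006,-0.001],"turn":0,"fingers":1},{"xyz":[0.004,0.012,-0.002],"turn":0,"fingers":1},{"xyz":[0.004,0.018,-0.003],"turn":-1,"fingers":1},{"xyz":[0.004,0.023,-0.004],"turn":-2.5,"fingers":1},{"xyz":[0.004,0.028,-0.006],"turn":-4,"fingers":1},{"xyz":[0.004,0.033,-0.007],"turn":-5.5,"fingers":1},{"xyz":[0.004,0.038,-0.008],"turn":-7,"fingers":1},{"xyz":[0.004,0.043,-0.009],"turn":-8.5,"fingers":1},{"xyz":[0.004,0.048,-0.01],"turn":-10,"fingers":1},{"xyz":[0.004,0.053,-0.011],"turn":-11.2,"fingers":1}]'
python3 st.py b
```

```text
t: 2.7
eef_pos: [0.5076, -0.1119, 0.0053]
eef_rot: [0.039, 0.706, -0.039, 0.706]
contact_force: [-0.5, -2.0, 1.2]
opening: 0.0851
scene bar x,y -150.6 -29.4 z 23.3 L 149.3 n 157 ang -12.89 world [ 0.5224 -0.1097  0.0233]
side bar x,y -149.4 -5.7 z 31.6 L 119.2 n 94 ang -20.26 world [ 0.499  -0.1059  0.0316]
both bar x,y -150.5 -26.9 z 24.1 L 154.1 n 229 ang -13.17 world [ 0.5199 -0.1094  0.0241]
t 2.70 tcp [-154.4] [-14.9] z 5.3 world [ 0.5076 -0.1119  0.0053] toolz ang vs block 0.09 F [-0.5 -2.   1.2] open 0.0851
```

```bash
python3 - <<'E'
s=open('st.py').read()
s=s.replace("        c,a,l,k=fitcyl(p,g[:2],g[3],g[2])\n","        c,a,l,k=search(p)\n")
s=s.replace("def main(","""def search(p):
    best=None
    ex=np.array([np.cos(BA),np.sin(BA)]);ey=np.array([-ex[1],ex[0]])
    m=np.hypot(*(p[:,:2]-B).T)<.3; p=p[m&(p[:,2]<.075)]
    for X in np.arange(-170,20,8):
        h=24+max(0,min(12.4,(X+100)*.15)) if X<-14 else 30
        c=B+ex*X/1e3-ey*.03
        try: r=fitcyl(p,c,BA-np.pi/2,h/1e3)
        except Exception: continue
        if abs(r[2]-.15)<.02 and abs(r[1]-BA+np.pi/2)<.3 and (best is None or r[3]>best[3]): best=r
    return best if best else (np.zeros(3),0,0,0)
def main(""")
open('st.py','w').write(s)
E
python3 st.py c
```

```text
scene bar x,y -111.6 -38.7 z 22.9 L 149.1 n 888 ang -10.89 world [ 0.536  -0.0721  0.0229]
side bar x,y -114.2 -31.9 z 24.6 L 147.8 n 1104 ang -10.95 world [ 0.5289 -0.0739  0.0246]
both bar x,y -113.3 -35.1 z 23.6 L 153.5 n 2005 ang -10.76 world [ 0.5322 -0.0733  0.0236]
t 2.80 tcp [-154.2] [-14.9] z 5.3 world [ 0.5076 -0.1117  0.0053] toolz ang vs block 0.08 F [-0.4 -0.9  0.4] open 0.0855
```

View pics/b_side.png

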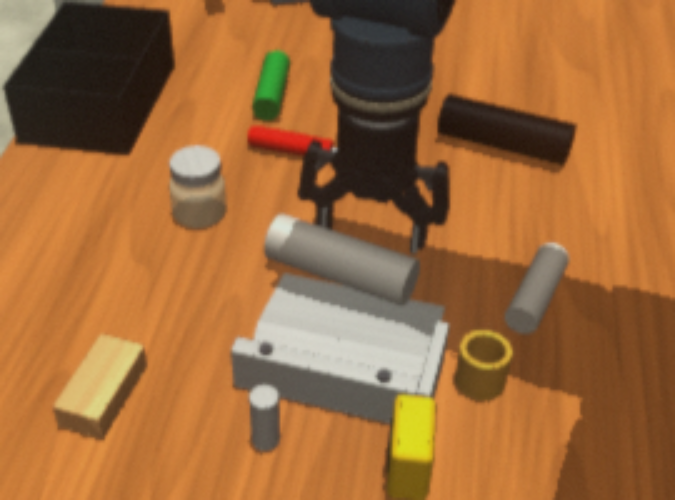

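The bar rolled forward without turning, and its far end still lags by about 11°. I'll shift the tool towards that end and push slowly, so that the ramp foot resists the near end and helps it square up.

```bash
python3 -m creep '[{"xyz":[0,-0.003,0.015],"turn":0,"fingers":1},{"xyz":[0,-0.003,0.03],"turn":0,"fingers":1},{"xyz":[0,0.004,0.03],"turn":-1,"fingers":1},{"xyz":[0,0.010,0.03],"turn":-2,"fingers":1},{"xyz":[0,0.015,0.03],"turn":-3,"fingers":1},{"xyz":[0,0.020,0.03],"turn":-3,"fingers":1},{"xyz":[0,0.025,0.03],"turn":-3,"fingers":1},{"xyz":[0,0.030,0.03],"turn":-3,"fingers":1},{"xyz":[0,0.035,0.03],"turn":-3,"fingers":1},{"xyz":[0,0.04,0.03],"turn":-3,"fingers":1}]'
python3 st.py d
```

```text
t: 4.15
eef_pos: [0.5418, -0.0756, 0.0053]
eef_rot: [0.021, 0.707, -0.021, 0.707]
contact_force: [0.2, -3.8, 2.6]
opening: 0.0855
scene bar x,y -80.0 -41.1 z 26.2 L 148.6 n 653 ang 2.25 world [ 0.5419 -0.0409  0.0262]
side bar x,y -81.3 -35.2 z 28.0 L 147.2 n 1216 ang 3.15 world [ 0.5359 -0.0415  0.028 ]
both bar x,y -80.7 -38.6 z 27.2 L 152.9 n 1850 ang 3.37 world [ 0.5393 -0.0413  0.0272]
t 4.15 tcp [-114.5] [-44.8] z 5.3 world [ 0.5418 -0.0756  0.0053] toolz ang vs block 3.00 F [ 0.2 -3.8  2.6] open 0.0855
```

The bar is now on the ramp and held by both fingers, with only about 3° of skew left. I'll push on up the ramp while taking that out.

```bash
python3 -m creep '[{"xyz":[0,0.005,0],"turn":0,"fingers":1},{"xyz":[0,0.010,0],"turn":0.5,"fingers":1},{"xyz":[0,0.015,0.001],"turn":1,"fingers":1},{"xyz":[0,0.020,0.001],"turn":1.5,"fingers":1},{"xyz":[0,0.025,0.001],"turn":2,"fingers":1},{"xyz":[0,0.030,0.002],"turn":2.5,"fingers":1},{"xyz":[0,0.035,0.002],"turn":3,"fingers":1},{"xyz":[0,0.040,0.002],"turn":3,"fingers":1},{"xyz":[0,0.045,0.002],"turn":3,"fingers":1},{"xyz":[0,0.05,0.003],"turn":3,"fingers":1}]'
python3 st.py e
```

```text
t: 5.5
eef_pos: [0.5477, -0.0257, 0.0053]
eef_rot: [0.039, 0.706, -0.039, 0.706]
contact_force: [-0.8, -3.8, 1.5]
opening: 0.0853
scene bar x,y -26.9 -43.3 z 34.2 L 138.9 n 592 ang 3.17 world [0.55   0.0116 0.0342]
side bar x,y -28.7 -32.1 z 35.8 L 147.5 n 1319 ang 3.06 world [0.5387 0.0111 0.0358]
both bar x,y -28.1 -35.4 z 35.1 L 153.1 n 1904 ang 3.31 world [0.542  0.0113 0.0351]
t 5.50 tcp [-64.3] [-45.2] z 5.3 world [ 0.5477 -0.0257  0.0053] toolz ang vs block 0.01 F [-0.8 -3.8  1.5] open 0.0853
```

```bash
python3 -m creep '[{"xyz":[0,0.004,0],"turn":0.5,"fingers":1},{"xyz":[0,0.008,0],"turn":1,"fingers":1},{"xyz":[0,0.012,0],"turn":1,"fingers":1},{"xyz":[0,0.016,0],"turn":1,"fingers":1},{"xyz":[0,0.019,0],"turn":0.5,"fingers":1},{"xyz":[0,0.022,0],"turn":0,"fingers":1},{"xyz":[0,0.022,0],"turn":0,"fingers":1},{"xyz":[0,0.022,0],"turn":0,"fingers":1}]'
python3 st.py f
```

```text
t: 6.6
eef_pos: [0.5502, -0.0042, 0.0053]
eef_rot: [0.039, 0.706, -0.04, 0.706]
contact_force: [-0.6, 0.5, -0.7]
opening: 0.0855
scene bar x,y 0.6 -38.7 z 28.5 L 146.4 n 652 ang -0.50 world [0.5485 0.0394 0.0285]
side bar x,y -2.2 -31.5 z 30.0 L 148.6 n 1189 ang -0.27 world [0.5411 0.0375 0.03  ]
both bar x,y -1.3 -34.0 z 29.3 L 153.3 n 1835 ang 0.05 world [0.5437 0.0381 0.0293]
t 6.60 tcp [-42.6] [-45.2] z 5.3 world [ 0.5502 -0.0042  0.0053] toolz ang vs block 0.00 F [-0.6  0.5 -0.7] open 0.0855
```

View pics/f_side.png

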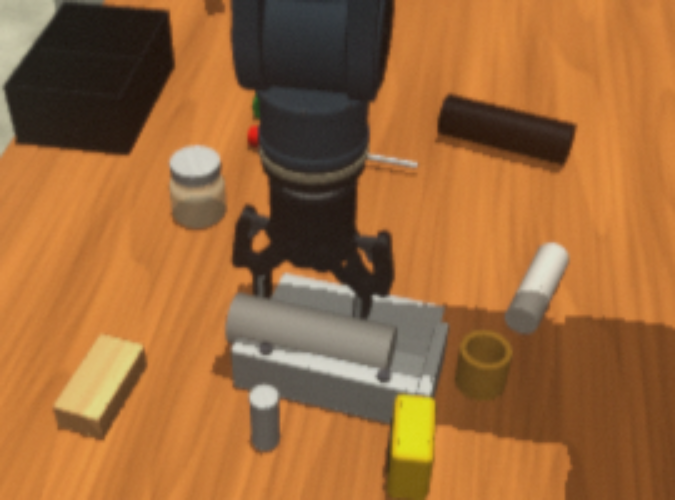

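The bar has dropped into the V: it fits at x≈-1, z≈29–30, angle≈0 and y≈-34, which agrees with the side view. I'll retract, shut the fingers and come down beyond its open end.

```bash
python3 -m creep '[{"xyz":[0,-0.015,0],"turn":0,"fingers":1},{"xyz":[-0.04,-0.02,0],"turn":0,"fingers":1},{"xyz":[-0.09,-0.02,0],"turn":0,"fingers":1},{"xyz":[-0.10,0.01,0.05],"turn":0,"fingers":0.5},{"xyz":[-0.10,0.0425,0.09],"turn":0,"fingers":0},{"xyz":[-0.10,0.0425,0.107],"turn":0,"fingers":0},{"xyz":[-0.09,0.0425,0.107],"turn":0,"fingers":0},{"xyz":[-0.06,0.0425,0.107],"turn":0,"fingers":0},{"xyz":[-0.03,0.0425,0.107],"turn":0,"fingers":0},{"xyz":[-0.017,0.0425,0.107],"turn":0,"fingers":0}]'
python3 st.py g
```

```text
t: 7.95
eef_pos: [0.6592, 0.0252, 0.0203]
eef_rot: [0.04, 0.707, -0.04, 0.705]
contact_force: [-0.5, 0.2, 0.5]
opening: -0.0004
scene bar x,y 1.0 -37.1 z 29.1 L 148.8 n 365 ang 0.45 world [0.547  0.0401 0.0291]
side bar x,y -2.2 -31.4 z 29.9 L 148.4 n 1190 ang -0.33 world [0.541  0.0375 0.0299]
both bar x,y -0.9 -33.5 z 29.1 L 152.3 n 1548 ang 0.05 world [0.5432 0.0386 0.0291]
t 7.95 tcp [-1.2] [-150.3] z 20.3 world [0.6592 0.0252 0.0203] toolz ang vs block -0.04 F [-0.5  0.2  0.5] open -0.0004
```

View pics/g_side.png

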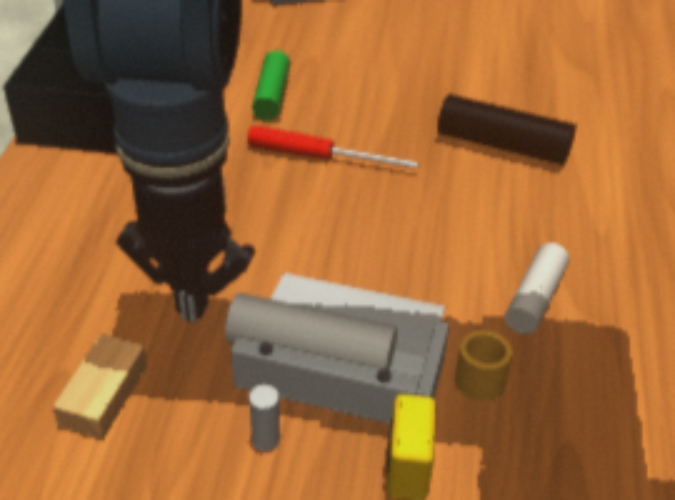

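The fingers are shut in line with the V, at about (190,315), just beyond the bar's open end. The knuckles flare outwards, so I'll check their height against the bar's top (54 mm) from the depth data.

```bash
python3 - <<'E'
from st import *
P,C=load(); p=np.vstack(P)
x,y=local(p,B,BA); z=p[:,2]*1e3
for lo in range(15,125,8):
    m=(abs(x)<20)&(abs(y+150)<65)&(z>=lo)&(z<lo+8)&(y<-112+ (lo>57)*100)
    if m.sum()>3: print(lo,m.sum(),np.percentile(y[m],[2,98]).round(1))
E
```

```text
15 7 [-158.7 -116.3]
23 35 [-165.4 -138.5]
31 59 [-165.5 -116.3]
39 52 [-166.9 -134.9]
47 43 [-167. -135.]
55 25 [-166.1 -134.4]
63 81 [-184.6 -120.1]
71 138 [-185.7 -114.4]
79 93 [-196.4 -107.3]
87 133 [-201.1 -102.8]
95 132 [-208.9  -96.7]
103 205 [-213.7  -88.1]
111 265 [-212.5  -89. ]
119 201 [-198.3 -103.4]
```

```bash
python3 -m creep '[{"xyz":[-0.008,0,-0.008],"turn":0,"fingers":0},{"xyz":[-0.008,0.001,-0.016],"turn":0,"fingers":0},{"xyz":[-0.008,0.001,-0.022],"turn":0,"fingers":0},{"xyz":[-0.008,0.001,-0.026],"turn":0,"fingers":0},{"xyz":[-0.008,0.001,-0.030],"turn":0,"fingers":0},{"xyz":[-0.008,0.001,-0.035],"turn":0,"fingers":0},{"xyz":[-0.008,0.001,-0.040],"turn":0,"fingers":0},{"xyz":[-0.008,0.001,-0.045],"turn":0,"fingers":0},{"xyz":[-0.008,0.001,-0.05],"turn":0,"fingers":0},{"xyz":[-0.008,0.001,-0.052],"turn":0,"fingers":0}]'
python3 st.py i
```

```text
t: 9.3
eef_pos: [0.6095, 0.033, 0.0304]
eef_rot: [0.039, 0.706, -0.039, 0.706]
contact_force: [3.8, -0.0, -0.6]
opening: 0.0
scene bar x,y -41.2 -3.8 z 51.5 L 169.7 n 192 ang 1.21 world [0.5091 0.0018 0.0515]
side bar x,y -2.2 -19.1 z 30.0 L 169.0 n 1240 ang -0.27 world [0.5287 0.0389 0.03  ]
both bar x,y -99.8 502.0 z 0.0 L 0.0 n 0 ang 6.41 world [0. 0. 0.]
t 9.30 tcp [0.9] [-100.] z 30.4 world [0.6095 0.033  0.0304] toolz ang vs block 0.01 F [ 3.8 -0.  -0.6] open 0.0
```

```bash
python3 -m creep '[{"xyz":[0,0,-0.002],"turn":0,"fingers":0},{"xyz":[0,0,-0.004],"turn":0,"fingers":0},{"xyz":[0,0,-0.006],"turn":0,"fingers":0},{"xyz":[0,0,-0.007],"turn":0,"fingers":0},{"xyz":[0,0,-0.007],"turn":0,"fingers":0}]'
```

```text
t: 10.02
eef_pos: [0.6026, 0.0337, 0.0303]
eef_rot: [0.039, 0.706, -0.039, 0.706]
contact_force: [2.5, -0.7, 1.3]
opening: 0.0002
```

```bash
python3 -m creep '[{"xyz":[0,0,-0.001],"turn":0,"fingers":0},{"xyz":[0,0,-0.001],"turn":0,"fingers":0}]'
```

```text
t: 10.28
eef_pos: [0.6017, 0.0339, 0.0303]
eef_rot: [0.039, 0.706, -0.039, 0.706]
contact_force: [3.5, 0.2, 0.6]
opening: -0.0001
```

```bash
python3 -m creep '[{"xyz":[0,0,-0.001],"turn":0,"fingers":0},{"xyz":[0,0,-0.002],"turn":0,"fingers":0},{"xyz":[0,0,-0.002],"turn":0,"fingers":0}]'
```

```text
t: 10.65
eef_pos: [0.5997, 0.0341, 0.0303]
eef_rot: [0.039, 0.706, -0.039, 0.706]
contact_force: [4.0, -0.5, 0.7]
opening: -0.0001
```

```bash
python3 st.py j; python3 - <<'E'
import cv2,numpy as np
z=np.load('/tmp/side.npz')['im'][190:265,230:350]
cv2.imwrite('pics/j_crop.png',cv2.resize(cv2.cvtColor(z,cv2.COLOR_RGB2BGR),None,fx=6,fy=6,interpolation=cv2.INTER_CUBIC))
E
```

```text
scene bar x,y -41.7 3.0 z 50.2 L 164.8 n 185 ang 1.05 world [0.5024 0.0021 0.0502]
side bar x,y -99.8 502.0 z 0.0 L 0.0 n 0 ang 6.41 world [0. 0. 0.]
both bar x,y -99.8 502.0 z 0.0 L 0.0 n 0 ang 6.41 world [0. 0. 0.]
t 10.65 tcp [1.] [-90.1] z 30.3 world [0.5997 0.0341 0.0303] toolz ang vs block 0.01 F [ 4.  -0.5  0.7] open -0.0001
```

View pics/j_crop.png

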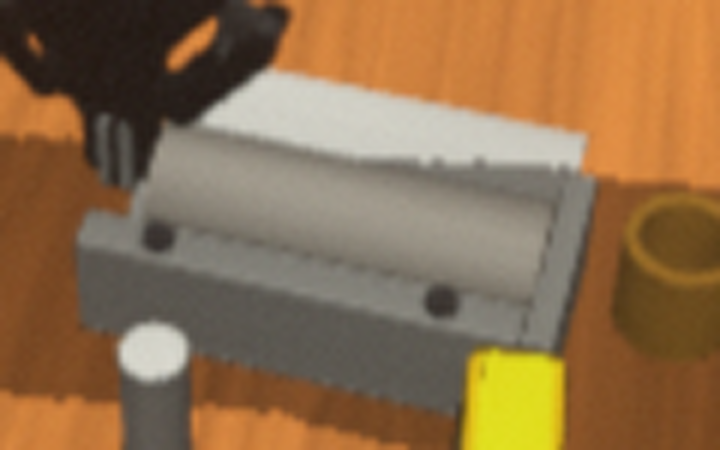

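The crop shows the bar's end, at about x=548, within a few mm of the stop face. The force is still only sliding friction (about 4 N), so I'll creep on until contact.

```bash
python3 -m creep '[{"xyz":[0,0,-0.001],"turn":0,"fingers":0},{"xyz":[0,0,-0.002],"turn":0,"fingers":0},{"xyz":[0,0,-0.002],"turn":0,"fingers":0}]'
```

```text
t: 11.12
eef_pos: [0.5993, 0.0341, 0.0307]
eef_rot: [0.039, 0.705, -0.04, 0.707]
contact_force: [12.9, -1.5, -2.9]
opening: -0.0004
```

```bash
python3 -m creep '[{"xyz":[0,0,-0.001],"turn":0,"fingers":0},{"xyz":[0,0,-0.001],"turn":0,"fingers":0}]'
```

```text
t: 11.38
eef_pos: [0.5992, 0.0342, 0.0311]
eef_rot: [0.04, 0.704, -0.04, 0.708]
contact_force: [16.6, -1.9, -3.3]
opening: 0.0001
```

The force rose to about 17 N with the TCP stalled, so the bar is on the stop. I'll withdraw and check.

```bash
python3 -m creep '[{"xyz":[0,0,0.004],"turn":0,"fingers":0},{"xyz":[0,0,0.02],"turn":0,"fingers":0},{"xyz":[0,0,0.045],"turn":0,"fingers":0},{"xyz":[-0.05,0,0.06],"turn":0,"fingers":0},{"xyz":[-0.10,0,0.06],"turn":0,"fingers":0},{"xyz":[-0.15,0,0.06],"turn":0,"fingers":0},{"xyz":[-0.15,-0.06,0.06],"turn":0,"fingers":0},{"xyz":[-0.15,-0.12,0.06],"turn":0,"fingers":0},{"xyz":[-0.15,-0.12,0.06],"turn":0,"fingers":0}]'
python3 st.py k; python3 - <<'E'
import cv2,numpy as np
a=cv2.imread('pics/k_side.png')
z=np.load('/tmp/side.npz')['im'][185:270,220:350]
b=cv2.resize(cv2.cvtColor(z,cv2.COLOR_RGB2BGR),None,fx=6,fy=6,interpolation=cv2.INTER_CUBIC); cv2.imwrite('pics/k_crop.png',b)
from st import *
P,C=load(); p=np.vstack(P); x,y=local(p,B,BA); z=p[:,2]*1e3
m=(abs(x)<12)&(z>46)&(z<56)&(y>-120)&(y<95)   # bar top and stop top
h,e=np.histogram(y[m],np.arange(-90,96,3)); print([(int(a),int(n)) for a,n in zip(e,h)])
E
```

```text
t: 12.5
eef_pos: [0.6417, -0.0953, 0.1798]
eef_rot: [0.041, 0.707, -0.041, 0.705]
contact_force: [-0.2, 0.4, 0.3]
opening: -0.0003
scene bar x,y 0.7 1.6 z 28.5 L 160.9 n 888 ang -0.53 world [0.5084 0.0441 0.0285]
side bar x,y -2.1 7.5 z 30.1 L 160.1 n 1281 ang -0.29 world [0.5023 0.0419 0.0301]
both bar x,y -0.8 4.7 z 29.1 L 165.6 n 2165 ang -0.29 world [0.5053 0.043  0.0291]
t 12.50 tcp [-122.9] [-146.3] z 179.8 world [ 0.6417 -0.0953  0.1798] toolz ang vs block -0.25 F [-0.2  0.4  0.3] open -0.0003
[(-90, 0), (-87, 0), (-84, 0), (-81, 9), (-78, 16), (-75, 19), (-72, 17), (-69, 19), (-66, 23), (-63, 17), (-60, 19), (-57, 17), (-54, 22), (-51, 18), (-48, 20), (-45, 25), (-42, 14), (-39, 19), (-36, 17), (-33, 22), (-30, 20), (-27, 16), (-24, 18), (-21, 20), (-18, 20), (-15, 21), (-12, 17), (-9, 17), (-6, 24), (-3, 12), (0, 21), (3, 16), (6, 17), (9, 20), (12, 18), (15, 19), (18, 23), (21, 15), (24, 23), (27, 15), (30, 21), (33, 18), (36, 16), (39, 19), (42, 21), (45, 19), (48, 17), (51, 20), (54, 17), (57, 18), (60, 21), (63, 17), (66, 20), (69, 17), (72, 19), (75, 20), (78, 15), (81, 17), (84, 12), (87, 4), (90, 0)]
```

View pics/k_crop.png

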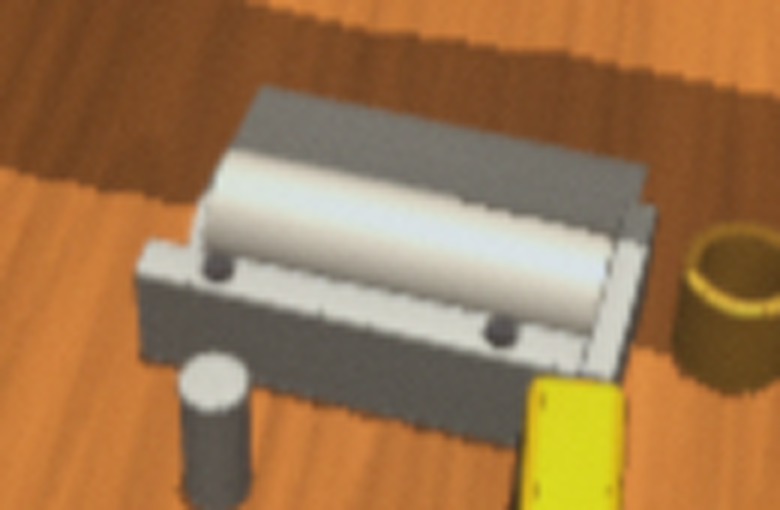

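View pics/k_scene.png

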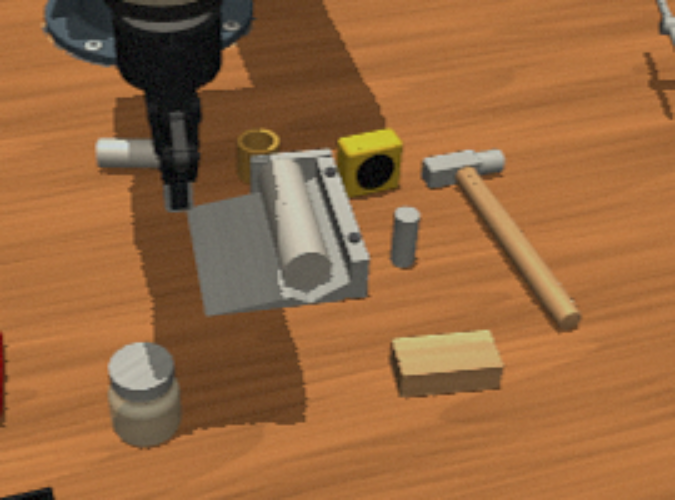

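Both views show the bar lying in the V with its end on the stop. There's no gap in the depth profile, the gripper is clear and the bystanders are in place.

```bash
python3 -c "
from cell import ticket; print(ticket.sign_off())"
```

```text
the job is handed in; nothing more can be done
None
```

The bar is lying in the V with its end against the stop, and I handed the job in at 12.5 s. I rolled it up the ramp with the open fingers until it dropped into the V. Then I pushed it endways with the shut fingers until it met the stop, and it was never gripped or lifted.

**Checks that agreed:**
- **On the stop:** the push force rose from about 4 N of sliding friction to about 17 N, and the TCP stalled about where a seated bar should put it. The depth profile shows no gap between bar and stop.
- **In the V:** the last fit put the bar's axis about 1 mm from the V line, 29–30 mm above the bench and within about 0.5° of parallel.
- **Surroundings:** the last pictures show the gripper clear of everything. The bystanders in view look to be where they started, judged by eye only; I did not measure them.

**Checks that disagreed or failed:**
- **Squaring up:** the first push rolled the bar without squaring it. It stayed about 11° out until I pushed nearer its lagging end.
- **Length fits:** during and after the end push, the bar fits either failed or came out too long (about 160–170 mm), because the fingers or the stop plate were included. The fitted position along the V is therefore not reliable, and the stop contact rests on the force and the depth profile.
- **Camera offset:** the two cameras differ by about 3–6 mm.

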